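# Make up two repair kits from the bench stock

## Robot

A 7-joint arm with a two-finger parallel gripper is mounted at the origin on the work surface. World frame = base frame: x ahead of the robot, y to its left, z up, the work surface at z = 0. Lengths are in mm, angles in degrees, forces in N, time in s.
With the tool pointing down it reaches from about 425 to 950 mm from the base axis. Payload 4.7 kg.
Tool frame: the origin (TCP) lies on the centre line of the jaws, within the pads' length; the fingertips stand 8 mm ahead of it and the grasp point (between the pads) lies 11 mm behind it; z points along the fingers, y is the line along which they close (so a half turn about z gives the same grasp; the last joint's range is limited). The gripper opens to 85 mm and grips with 20 to 120 N. Pads are 22 mm wide; open, the fingers measure 114 mm over their backs; the gripper's body (76 mm by 85 mm) begins 54 mm behind the grasp point. The pads swing forward as they close: fully open they stand 13 mm farther back than shut.
Start: joints at [73.058, 26.849, -2.785, 87.806, 1.381, 65.374, -4.715], TCP at [178.007, -651.123, 239.335] pointing down, gripper open.
Joint ranges: [-148.3, 148.3], [-19.14, 114.17], [-79.39, 73.82], [5.75, 140.21], [-59.74, 239.74], [12.07, 113.84], [-152.46, 152.46]. Speed limits (degrees/s): [147.25, 147.25, 180, 180, 180, 180, 180].

## Interface

Orientations are given as [roll, pitch, yaw] about the fixed x, y, z axes, in that order (R = Rz(yaw) Ry(pitch) Rx(roll)).
In Python, from bench import ctrl gives the robot as it stands.
- The arm moves only by the shell command python3 -m crank 'ROWS' [FORCE]. ROWS is JSON, a list of rows, each an object with "jaw": the closure, from 0 (fully open) to 1 (shut); "translation": the shift along the tool's x, y, z scaled (see below), a list of three; "turn": the turn about the tool's z scaled (see below). A call has 1 to 5 rows; each row shifts and turns the commanded pose from where the row before left it, along the tool's axes as they then stand; what a row does not reach is not made up. The controller multiplies each number of a shift by 20 cm and each number of a turn by 60 degrees. A row lasts 1/12 s, in which the tool goes at most 41.7 mm and 7.16 degrees, less where a joint would pass 70% of its speed; a pose out of reach is approached as far as the arm can. A call with a number of a shift or a turn outside -1 to 1 is refused whole. A call with a gripper value outside its range is refused whole. The fingers move at their own pace and stop on an object; FORCE is the grip in N (left out, the last holds). Time passes only in rows, so rows that do not move let the fingers close. It gives the time, the measured TCP pose, the force, the opening and the grip force at its end, in the units of the state.
- ctrl.observe(): the state, without advancing time (a new reading comes with each control period).
- ctrl.snapshot(name): name is "scene" or "top" or "wrist"; returns the picture (480x640x3 uint8, red, green, blue); there is no depth.
- ctrl.camera_model(name): a dict with "fov_y" (degrees; the focal length in pixels is half the picture's height over the tangent of half this angle, whatever the lens; pixels are square), "cx", "cy" (the principal point, pixels), "dist" ([k1, k2, p1, p2, k3] as OpenCV has them; the pictures are not rectified), "view" (4x4, takes a point from world to camera coordinates); the wrist camera has in their place "mount" (4x4, takes a point from camera to tool coordinates, whose origin is the TCP and whose axes are the flange's). Camera axes: x right, y down, z forward; pixel columns grow to the right and rows downward; lengths in mm; the calibration is good to about 2 mm. A picture is of the moment at which its call begins: read the wrist's pose just before it. camera_model takes no time and is no camera call.
- ctrl.sign_off(): hands the job in; it is judged then, once.
The state is a dict: "clock": time; "joint_pos": joint angles; "qd": joint speeds; "effort": joint torques, N m; "eef_pos": TCP position; "eef_rot": TCP orientation; "force": force on the tool from outside, world axes, zero at the start; "torque": the same for the moment, N m; "gripper_width": finger opening in mm; "grasp_force": force on a finger pad.
Only numpy, scipy, OpenCV 4.12 (cv2) and the standard library are available. Lean on these libraries where they do the work, as an engineer would, in place of code of your own. Each camera call takes 0.05 s, during which the arm holds its last target. There are 200 camera calls.

## Task

Make up the two repair kits: in the low yellow tray put the red-lidded tin, the brown bulb carton and the black rubber bump stop; in the low blue tray put the white-lidded tin and the orange oil filter. Stand each thing upright on the tray's floor, in a compartment of its own, and leave the green-lidded tin and the blue oil filter standing where they are.

Things in the scene. Friction and masses are not known exactly. Their poses are not given: they have to be found in the camera images.
- tin_red_mid (a point): Round metal tin of body filler with a red lid and a band of the same colour round its paper label, standing upright: diameter 58 mm, 72 mm tall, about 0.3 kg. This point is its centre, half-way up (36 mm above its underside); z is up along its axis.
- tin_white_mid (a point): Round metal tin of body filler with a white lid and a band of the same colour round its paper label, standing upright: diameter 58 mm, 72 mm tall, about 0.3 kg. This point is its centre, half-way up (36 mm above its underside); z is up along its axis.
- tin_green_mid (a point): Round metal tin of body filler with a green lid and a band of the same colour round its paper label, standing upright: diameter 58 mm, 72 mm tall, about 0.3 kg. This point is its centre, half-way up (36 mm above its underside); z is up along its axis. To be left where it stands.
- filter_orange_mid (a point): Orange spin-on oil filter, a fluted painted can with a domed top of the same colour, standing upright: diameter 64 mm (66 mm over the flutes), 78 mm tall, about 0.32 kg. This point is its centre, half-way up (39 mm above its underside); z is up along its axis.
- filter_blue_mid (a point): Blue spin-on oil filter, a fluted painted can with a domed top of the same colour, standing upright: diameter 64 mm (66 mm over the flutes), 78 mm tall, about 0.32 kg. This point is its centre, half-way up (39 mm above its underside); z is up along its axis. To be left where it stands.
- carton_mid (a point): Stiff brown cardboard carton of a headlamp bulb, with white labels, standing upright: 46 mm by 46 mm (along its x and y axes) and 70 mm tall, about 0.09 kg. This point is its centre, half-way up (35 mm above its underside); z is up.
- bumpstop_mid (a point): Black ribbed rubber bump stop (firm, does not give in the grip) with a small steel disc in its top, standing upright: diameter 46 mm, 64 mm tall, about 0.1 kg. This point is its centre, half-way up (32 mm above its underside); z is up along its axis.
- tray_yellow: Yellow plastic kit tray, fixed to the bench, 268 mm long (its x axis) by 100 mm wide (its y axis), walls 20 mm high and 4 mm thick, floor 4 mm thick, z up. Two dividers as high as the walls part it into three equal open compartments in a row along x, each about 84 mm by 92 mm inside, centred at x = -88, 0 and +88 mm, y = 0. Origin: centre of its underside, on the bench top; its x axis points roughly away from the robot.
- tray_blue: Blue plastic kit tray, fixed to the bench, 268 mm long (its x axis) by 100 mm wide (its y axis), walls 20 mm high and 4 mm thick, floor 4 mm thick, z up. Two dividers as high as the walls part it into three equal open compartments in a row along x, each about 84 mm by 92 mm inside, centred at x = -88, 0 and +88 mm, y = 0. Origin: centre of its underside, on the bench top; its x axis points roughly away from the robot.
Mind the look-alikes: they are no part of the job. What is meant by the part that bears filter_blue_mid is not purple, and is the larger of those in its own colour.

How it is judged (in metres and radians):
At the end, for the whole second after the job is handed in: Red tin, carton and bump stop stand in the yellow tray, white tin and orange filter in the blue: upright (0.15 rad), at rest, each on its own compartment's floor (centre at most 7 mm high, within 130 x 45 mm of tray middle). Green tin and blue filter upright (0.15 rad) within 30 mm of their start (x of tin_red_mid in the frame of tray_yellow between -0.13 and 0.13 m and y of tin_red_mid in the frame of tray_yellow between -0.045 and 0.045 m and z of tin_red_mid in the frame of tray_yellow below 0.047 m and angle between each of tin_red_mid, carton_mid, bumpstop_mid, tin_white_mid, filter_orange_mid, tin_green_mid, filter_blue_mid's own z axis and vertical below 0.15 rad and linear speed of each of tin_red, carton, bumpstop, tin_white, filter_orange below 0.02 m/s and x of carton_mid in the frame of tray_yellow between -0.13 and 0.13 m and y of carton_mid in the frame of tray_yellow between -0.045 and 0.045 m and z of carton_mid in the frame of tray_yellow below 0.046 m and x of bumpstop_mid in the frame of tray_yellow between -0.13 and 0.13 m and y of bumpstop_mid in the frame of tray_yellow between -0.045 and 0.045 m and z of bumpstop_mid in the frame of tray_yellow below 0.043 m and x of tin_white_mid in the frame of tray_blue between -0.13 and 0.13 m and y of tin_white_mid in the frame of tray_blue between -0.045 and 0.045 m and z of tin_white_mid in the frame of tray_blue below 0.047 m and x of filter_orange_mid in the frame of tray_blue between -0.13 and 0.13 m and y of filter_orange_mid in the frame of tray_blue between -0.045 and 0.045 m and z of filter_orange_mid in the frame of tray_blue below 0.05 m and distance of each of tin_green_mid, filter_blue_mid from where it was at the start of the episode below 0.03 m); the robot touches nothing.
It fails at once if the green-lidded tin is moved more than 30 mm from its place (distance of tin_green_mid from where it was at the start of the episode above 0.03 m).
It fails at once if the blue oil filter is moved more than 30 mm from its place (distance of filter_blue_mid from where it was at the start of the episode above 0.03 m).
It also fails if it takes over 125 s, if anything falls off the work surface, if the arm or the gripper's body presses on something with over 40 N, if the wrist force passes 120 N, or if a joint passes its speed limit or range.

## Working session

There is one attempt and no reset: what is moved stays moved. The work goes in short steps, Python scripts to look and compute and a shell command to move; the robot and the scene stay as the last step left them, time stands still between calls to the robot, and variables do not carry over. Pictures are saved under pics/ and viewed, at most 14 in all, crops included, and the job is handed in when it is done.

```bash
mkdir -p pics; ls
python3 - <<'E'
from bench import ctrl
import cv2,json
print(ctrl.observe())
for n in("scene","top"):
    im=ctrl.snapshot(n); cv2.imwrite(f"pics/{n}0.png",im[:,:,::-1]); print(n,ctrl.camera_model(n))
print(ctrl.camera_model("wrist"))
E
```

```text
pics
{'clock': 0.0, 'joint_pos': array([73.05757045, 26.89920948, -2.78369884, 87.87435707,  1.38068864,
       65.37603806, -4.71593268]), 'qd': array([-0.00875499, -0.01265992, -0.06004936,  0.1034617 , -0.06252205,
       -0.07296021,  0.08715028]), 'effort': array([-3.05358735e-04, -5.10306787e+01, -4.69791947e-02, -2.37716389e+01,
        1.06396002e-02,  7.49077939e-03, -9.75560965e-06]), 'eef_pos': array([ 177.81384579, -650.55791492,  238.2343076 ]), 'eef_rot': array([-1.79884031e+02,  4.47921247e-03,  1.52873306e+01]), 'force': array([0.47906318, 0.14871477, 0.26385804]), 'torque': array([-0.07285709, -0.01265672,  0.01767107]), 'grasp_force': 0.0, 'gripper_width': 85.30236600722074}
scene {'fov_y': 49.46227625568416, 'cx': 315.8538792464225, 'cy': 242.99613996108417, 'dist': array([-0.14044241,  0.        ,  0.        ,  0.        ,  0.        ]), 'view': array([[ 1.50946555e-01,  9.88538809e-01,  2.48201167e-03,
        -5.11479057e+01],
       [ 7.72458043e-01, -1.16384237e-01, -6.24310244e-01,
        -3.44488600e+02],
       [-6.16866038e-01,  9.61547306e-02, -7.8117255
[... 443 characters left out ...]
   4.80542891e+02],
       [ 6.65738323e-02,  1.90349297e-02, -9.97599918e-01,
         9.02347457e+02],
       [ 0.00000000e+00,  0.00000000e+00,  0.00000000e+00,
         1.00000000e+00]])}
{'fov_y': 71.28877998141411, 'cx': 317.99691012884665, 'cy': 236.61516858127825, 'dist': array([0.01127258, 0.        , 0.        , 0.        , 0.        ]), 'mount': array([[ 6.63101383e-04, -9.53558371e-01, -3.01207559e-01,
         7.71975471e+01],
       [ 9.99998861e-01,  2.23857948e-04,  1.49278793e-03,
        -9.51595747e-01],
       [-1.35603272e-03, -3.01208205e-01,  9.53557433e-01,
        -1.33715045e+02],
       [ 0.00000000e+00,  0.00000000e+00,  0.00000000e+00,
         1.00000000e+00]])}
```

View pics/top0.png

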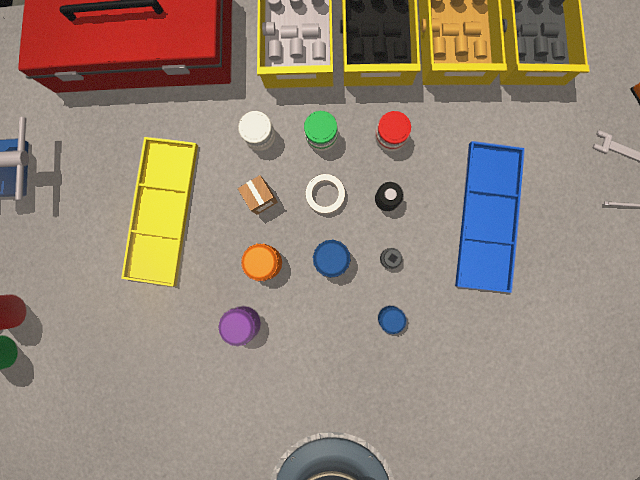

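View pics/scene0.png

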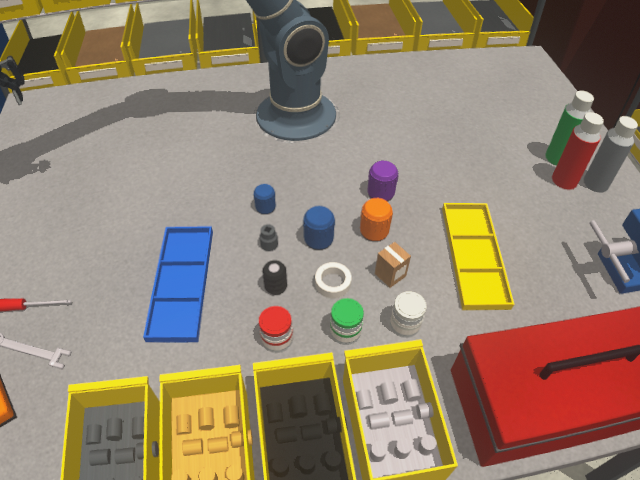

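The top view shows the white tin (256,126), green (321,126), red (394,126), carton (257,194), bump stop (389,195), orange filter (261,262) and the large blue filter (331,258). The yellow tray is on the left and the blue tray on the right. The look-alikes are a purple filter, a small blue filter and a small grey stop.

```bash
cat > h.py <<'E'
import numpy as np,cv2
from bench import ctrl
from scipy.spatial.transform import Rotation as R
def cam(n,st=None):
    m=ctrl.camera_model(n); f=240/np.tan(np.radians(m['fov_y']/2))
    K=np.array([[f,0,m['cx']],[0,f,m['cy']],[0,0,1]])
    if n=="wrist":
        T=np.eye(4); T[:3,:3]=R.from_euler('xyz',st['eef_rot'],degrees=True).as_matrix(); T[:3,3]=st['eef_pos']
        C=T@m['mount']
    else: C=np.linalg.inv(m['view'])
    return K,m['dist'],C
def back(n,uv,z,st=None):
    K,d,C=cam(n,st); p=cv2.undistortPoints(np.array([[uv]],float),K,d)[0,0]
    r=C[:3,:3]@[p[0],p[1],1]; return C[:3,3]+r*(z-C[2,3])/r[2]
def proj(n,P,st=None):
    K,d,C=cam(n,st); V=np.linalg.inv(C)
    return cv2.projectPoints(np.array(P,float).reshape(-1,3),cv2.Rodrigues(V[:3,:3])[0],V[:3,3],K,d)[0][:,0]
def go(x,y,z,yaw=None):
    s=ctrl.observe(); Rm=R.from_euler('xyz',s['eef_rot'],degrees=True).as_matrix()
    d=Rm.T@(np.array([x,y,z])-s['eef_pos'])/200
    print('tool shift units',d.round(3),'yaw now',s['eef_rot'][2].round(2))
E
python3 - <<'E'
from h import *
np.set_printoptions(precision=1,suppress=True)
for n,uv,z in [("white",(256,126),72),("green",(321,126),72),("red",(394,126),72),("carton",(257,190),70),("bump",(391,194),64),("orange",(261,261),72),("blue",(331,257),72),("purple",(239,326),78),("sblue",(392,319),50),("sbump",(391,258),45),("ring",(325,194),10)]:
    print(n,back("top",uv,z))
for n,c in [("Y",[(145,138),(197,143),(174,286),(122,279)]),("B",[(471,142),(523,149),(510,292),(457,286)])]:
    P=np.array([back("top",u,20) for u in c]); m=P.mean(0); a=P[:2].mean(0)-P[2:].mean(0)
    print(n,m,np.linalg.norm(a),np.degrees(np.arctan2(a[1],a[0])),np.linalg.norm(P[0]-P[1]))
im=cv2.imread("pics/top0.png"); a=cv2.resize(im[165:225,225:290],None,fx=6,fy=6,interpolation=cv2.INTER_CUBIC)
s=cv2.imread("pics/scene0.png"); b=cv2.resize(s[235:295,365:430],None,fx=6,fy=6,interpolation=cv2.INTER_CUBIC)
cv2.imwrite("pics/c1.png",np.hstack([a,b]))
E
```

```text
white [665.4 122.2  72. ]
green [662.3   8.7  72. ]
red [ 659.8 -118.    72. ]
carton [552.7 121.1  70. ]
bump [ 541.9 -110.1   64. ]
orange [430.2 114.9  72. ]
blue [435.   -4.6  72. ]
purple [320.9 152.8  78. ]
sblue [ 326. -108.   50.]
sbump [ 431.7 -109.2   45. ]
ring [551.8   5.2  10. ]
Y [526.3 312.5  20. ] 267.1144986061748 -9.031785847099123 101.32007688034835
B [ 504.  -296.4   20. ] 265.12313981358614 -7.816773903275807 98.48299403386831
```

View pics/c1.png

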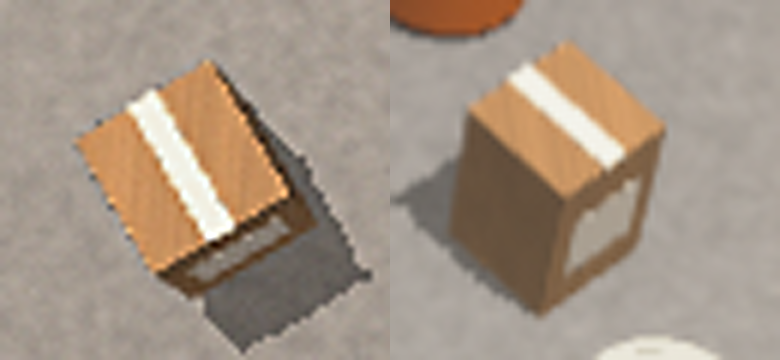

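Top-face corners of the carton are (238,189), (260,175), (273,197) and (251,210). I'll turn the tool to yaw about -8.4°, which suits both trays, and work out the first approach to the red tin.

```bash
python3 -m crank '[{"jaw":0,"translation":[0,0,0],"turn":0.1},{"jaw":0,"translation":[0,0,0],"turn":0.1},{"jaw":0,"translation":[0,0,0],"turn":0.1},{"jaw":0,"translation":[0,0,0],"turn":0.095},{"jaw":0,"translation":[0,0,0],"turn":0}]' 40
python3 - <<'E'
from h import *
P=[back("top",u,70)[:2] for u in [(237.8,188.8),(259.8,175),(273.2,197),(251.2,210.5)]]
print(np.mean(P,0)); e=[P[(i+1)%4]-P[i] for i in range(4)]; print([(np.linalg.norm(v).round(1),np.degrees(np.arctan2(v[1],v[0])).round(1)) for v in e])
go(660,-118,180)
for n,uv,z in [("white",(409,303),72),("green",(348,311),72),("red",(276,318),72),("orange",(376,208),72),("blue",(319,215),72),("bump",(274,268),64)]: print(n,back("scene",uv,z).round(0))
E
```

```text
clock: 0.52
eef_pos: [178.0, -650.8, 238.7]
eef_rot: [-180.0, 0.0, -8.5]
force: [0.2, -0.7, 0.3]
gripper_width: 85.1
grasp_force: 0.0
[547.93166615 123.82533614]
[(np.float64(45.0), np.float64(-58.9)), (np.float64(45.2), np.float64(-149.4)), (np.float64(44.5), np.float64(120.5)), (np.float64(44.8), np.float64(31.2))]
tool shift units [ 1.99  -2.991  0.295] yaw now -8.5
white [662. 120.  72.]
green [661.   8.  72.]
red [ 657. -120.   72.]
orange [427. 112.  72.]
blue [429.  -7.  72.]
bump [ 542. -112.   64.]
```

```bash
python3 -m crank '[{"jaw":0,"translation":[0.1,-0.15,0.015],"turn":0},{"jaw":0,"translation":[0.1,-0.15,0.015],"turn":0},{"jaw":0,"translation":[0.1,-0.15,0.015],"turn":0},{"jaw":0,"translation":[0.1,-0.15,0.015],"turn":0},{"jaw":0,"translation":[0.1,-0.15,0.015],"turn":0}]' >/dev/null
python3 -m crank '[{"jaw":0,"translation":[0.1,-0.15,0.015],"turn":0},{"jaw":0,"translation":[0.1,-0.15,0.015],"turn":0},{"jaw":0,"translation":[0.1,-0.15,0.015],"turn":0},{"jaw":0,"translation":[0.1,-0.15,0.015],"turn":0},{"jaw":0,"translation":[0.1,-0.15,0.015],"turn":0}]' |head -3
python3 -m crank '[{"jaw":0,"translation":[0.1,-0.15,0.015],"turn":0},{"jaw":0,"translation":[0.1,-0.15,0.015],"turn":0},{"jaw":0,"translation":[0.1,-0.15,0.015],"turn":0},{"jaw":0,"translation":[0.1,-0.15,0.015],"turn":0},{"jaw":0,"translation":[0.1,-0.15,0.015],"turn":0}]' >/dev/null
python3 -m crank '[{"jaw":0,"translation":[0.1,-0.15,0.015],"turn":0},{"jaw":0,"translation":[0.1,-0.15,0.015],"turn":0},{"jaw":0,"translation":[0.1,-0.15,0.015],"turn":0},{"jaw":0,"translation":[0.1,-0.15,0.015],"turn":0},{"jaw":0,"translation":[0,0,0],"turn":0}]'
python3 - <<'E'
from h import *
s=ctrl.observe(); im=ctrl.snapshot("wrist"); print(s['eef_pos'],s['eef_rot'])
for n,c,z in [("red",(658.5,-119),72),("green",(661.5,8.5),72),("bump",(542,-111),64),("blue",(432,-6),72)]:
    p=proj("wrist",[[*c,z]],s)[0]; print(n,p); print()
    cv2.drawMarker(im,tuple(int(round(v)) for v in p),(255,0,255),0,14)
cv2.imwrite("pics/w1.png",im[:,:,::-1]); go(658.5,-119,180)
E
```

```text
clock: 1.35
eef_pos: [420.5, -382.0, 209.1]
eef_rot: [180.0, 0.0, -8.3]
clock: 2.18
eef_pos: [641.5, -133.2, 181.4]
eef_rot: [-179.6, -0.1, -7.6]
force: [0.2, 1.3, -0.2]
gripper_width: 85.3
grasp_force: 0.0
[ 641.48382112 -133.213568    181.40264745] [-1.79634105e+02 -9.10955480e-02 -7.61232539e+00]
red [297.88571472 217.89690875]

green [131.48053731 235.2727279 ]

bump [309.31807031 345.00138868]

blue [216.55589961 460.22510755]

tool shift units [ 0.083 -0.103  0.007] yaw now -7.8
```

View pics/w1.png

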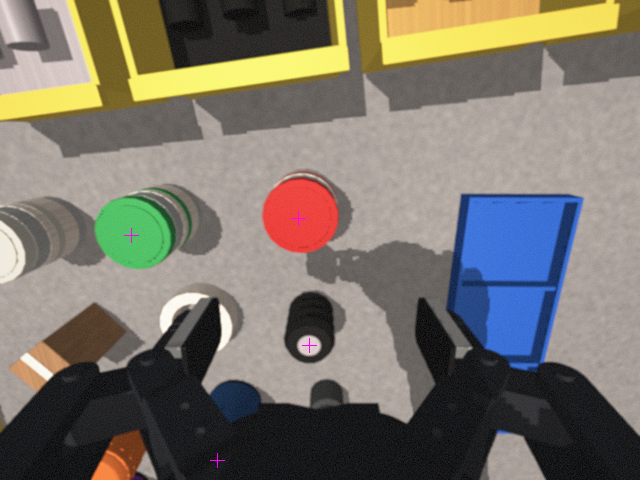

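The red lid is centred at (300,215), within about 2 mm of the predicted position, so the fixes are good. I'll pick the red tin.

```bash
python3 -m crank '[{"jaw":0,"translation":[0.09,-0.1,0.1],"turn":0},{"jaw":0,"translation":[0,0,0.1],"turn":0},{"jaw":0,"translation":[0,0,0.15],"turn":0},{"jaw":0,"translation":[0,0,0.15],"turn":0},{"jaw":0,"translation":[0,0,0.15],"turn":0}]'
python3 -m crank '[{"jaw":0,"translation":[0,0,0.1],"turn":0},{"jaw":0,"translation":[0,0,0],"turn":0},{"jaw":0,"translation":[0,0,0],"turn":0},{"jaw":0,"translation":[0,0,0],"turn":0}]'
python3 -c "
from h import *
go(660,-120,31)"
```

```text
clock: 2.65
eef_pos: [657.4, -127.1, 51.2]
eef_rot: [179.9, -0.0, -8.4]
force: [-0.1, -0.8, -0.5]
gripper_width: 85.5
grasp_force: 0.0
clock: 2.98
eef_pos: [658.9, -126.6, 33.8]
eef_rot: [180.0, -0.1, -8.4]
force: [0.4, -0.3, 0.3]
gripper_width: 85.1
grasp_force: 0.0
tool shift units [ 0.    -0.033  0.014] yaw now -8.42
```

```bash
python3 -m crank '[{"jaw":0,"translation":[0,-0.03,0.01],"turn":0},{"jaw":0.5,"translation":[0,0,0],"turn":0},{"jaw":1,"translation":[0,0,0],"turn":0},{"jaw":1,"translation":[0,0,0],"turn":0},{"jaw":1,"translation":[0,0,0],"turn":0}]' 40
python3 -m crank '[{"jaw":1,"translation":[0,0,0],"turn":0},{"jaw":1,"translation":[0,0,0],"turn":0},{"jaw":1,"translation":[0,0,0],"turn":0},{"jaw":1,"translation":[0,0,0],"turn":0}]'
python3 -m crank '[{"jaw":1,"translation":[0,0,-0.15],"turn":0},{"jaw":1,"translation":[0,0,-0.15],"turn":0},{"jaw":1,"translation":[0,0,-0.15],"turn":0},{"jaw":1,"translation":[0,0,-0.15],"turn":0},{"jaw":1,"translation":[0,0,0],"turn":0}]'
python3 - <<'E'
from h import *
def comp(t,k):
    c,yaw={'Y':((526.3,312.5),-9.0),'B':((504,-296.4),-7.8)}[t]; a=np.radians(yaw)
    return np.array(c)+88*k*np.array([np.cos(a),np.sin(a)])
for t in 'YB':
    for k in (-1,0,1): print(t,k,comp(t,k).round(1))
go(*comp('Y',1),155)
E
```

```text
clock: 3.4
eef_pos: [659.8, -119.8, 31.8]
eef_rot: [180.0, -0.1, -8.4]
force: [-0.6, -0.1, 6.2]
gripper_width: 56.9
grasp_force: 43.6
clock: 3.73
eef_pos: [659.8, -119.8, 31.8]
eef_rot: [180.0, -0.1, -8.4]
force: [-1.8, -0.4, 6.6]
gripper_width: 57.0
grasp_force: 43.6
clock: 4.15
eef_pos: [662.5, -120.2, 156.7]
eef_rot: [-180.0, -0.6, -8.4]
force: [2.7, -0.1, -1.6]
gripper_width: 57.0
grasp_force: 44.8
Y -1 [439.4 326.3]
Y 0 [526.3 312.5]
Y 1 [613.2 298.7]
B -1 [ 416.8 -284.5]
B 0 [ 504.  -296.4]
B 1 [ 591.2 -308.3]
tool shift units [-0.551 -2.036  0.003] yaw now -8.43
```

```bash
for i in 1; do
python3 -m crank '[{"jaw":1,"translation":[-0.04,-0.1,0],"turn":0},{"jaw":1,"translation":[-0.04,-0.15,0],"turn":0},{"jaw":1,"translation":[-0.04,-0.15,0],"turn":0},{"jaw":1,"translation":[-0.04,-0.15,0],"turn":0},{"jaw":1,"translation":[-0.04,-0.15,0],"turn":0}]' >/dev/null
python3 -m crank '[{"jaw":1,"translation":[-0.04,-0.15,0],"turn":0},{"jaw":1,"translation":[-0.04,-0.15,0],"turn":0},{"jaw":1,"translation":[-0.04,-0.15,0],"turn":0},{"jaw":1,"translation":[-0.04,-0.15,0],"turn":0},{"jaw":1,"translation":[-0.04,-0.15,0],"turn":0}]' >/dev/null
python3 -m crank '[{"jaw":1,"translation":[-0.04,-0.15,0],"turn":0},{"jaw":1,"translation":[-0.04,-0.15,0],"turn":0},{"jaw":1,"translation":[-0.04,-0.15,0],"turn":0},{"jaw":1,"translation":[-0.02,-0.08,0],"turn":0},{"jaw":1,"translation":[0,0,0],"turn":0}]' 
python3 -m crank '[{"jaw":1,"translation":[0,0,0],"turn":0},{"jaw":1,"translation":[0,0,0],"turn":0}]'; done
python3 - <<'E'
from h import *
s=ctrl.observe(); im=ctrl.snapshot("wrist")
cv2.imwrite("pics/w2.png",im[:,:,::-1]); go(613.2,298.7,40)
for k in (-132,-44,44,132):
  for j in (-48,48):
    a=np.radians(-9); p=np.array([526.3,312.5])+k*np.array([np.cos(a),np.sin(a)])+j*np.array([-np.sin(a),np.cos(a)])
    q=proj("wrist",[[*p,20]],s)[0]; print(k,j,q.round(0))
    cv2.drawMarker(im,tuple(int(round(v)) for v in q),(255,0,255),0,14)
cv2.imwrite("pics/w2.png",im[:,:,::-1])
E
```

```text
clock: 5.4
eef_pos: [607.2, 293.8, 148.9]
eef_rot: [-179.9, 0.2, -8.0]
force: [1.1, 0.4, -2.7]
gripper_width: 57.2
grasp_force: 44.6
clock: 5.57
eef_pos: [610.3, 285.4, 149.2]
eef_rot: [179.8, 0.0, -8.5]
force: [0.1, -0.8, -3.6]
gripper_width: 57.3
grasp_force: 44.6
tool shift units [ 0.003 -0.071  0.547] yaw now -8.58
-132 -48 [350. 438.]
-132 48 [255. 437.]
-44 -48 [354. 364.]
-44 48 [251. 364.]
44 -48 [358. 278.]
44 48 [246. 277.]
132 -48 [363. 174.]
132 48 [239. 173.]
```

View pics/w2.png

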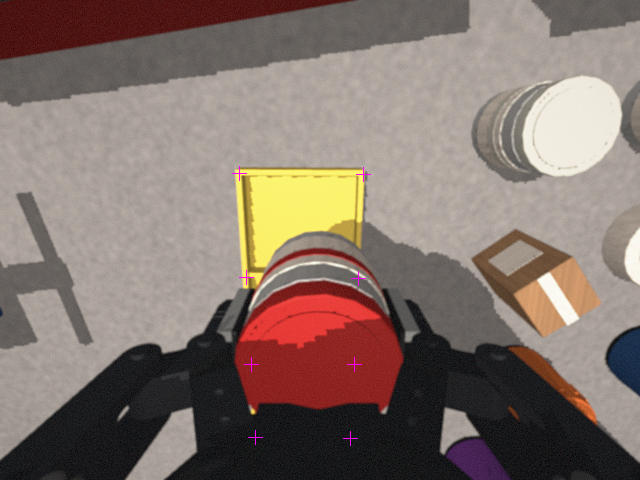

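Tray corners (239,171) and (365,171) agree with the model to 2–3 px. Lowering the red tin.

```bash
python3 -m crank '[{"jaw":1,"translation":[0,-0.07,0.05],"turn":0},{"jaw":1,"translation":[0,0,0.12],"turn":0},{"jaw":1,"translation":[0,0,0.12],"turn":0},{"jaw":1,"translation":[0,0,0.12],"turn":0},{"jaw":1,"translation":[0,0,0.08],"turn":0}]'
python3 -m crank '[{"jaw":1,"translation":[0,0,0.04],"turn":0},{"jaw":1,"translation":[0,0,0],"turn":0},{"jaw":1,"translation":[0,0,0],"turn":0}]'
python3 -c "
from h import *
go(613.2,298.7,36.5)"
```

```text
clock: 6.03
eef_pos: [611.4, 299.9, 49.2]
eef_rot: [179.9, 0.1, -8.5]
force: [0.8, 0.4, -3.5]
gripper_width: 57.3
grasp_force: 44.7
clock: 6.28
eef_pos: [612.6, 301.3, 44.3]
eef_rot: [180.0, -0.0, -8.5]
force: [-0.6, 0.9, -3.0]
gripper_width: 56.8
grasp_force: 44.7
tool shift units [0.005 0.013 0.039] yaw now -8.46
```

```bash
python3 -m crank '[{"jaw":1,"translation":[0,0.01,0.02],"turn":0},{"jaw":1,"translation":[0,0,0.02],"turn":0},{"jaw":1,"translation":[0,0,0],"turn":0},{"jaw":0.5,"translation":[0,0,0],"turn":0},{"jaw":0,"translation":[0,0,0],"turn":0}]'
python3 -m crank '[{"jaw":0,"translation":[0,0,0],"turn":0},{"jaw":0,"translation":[0,0,0],"turn":0},{"jaw":0,"translation":[0,0,0],"turn":0},{"jaw":0,"translation":[0,0,-0.05],"turn":0},{"jaw":0,"translation":[0,0,-0.1],"turn":0}]'
python3 -m crank '[{"jaw":0,"translation":[0,0,-0.15],"turn":0},{"jaw":0,"translation":[0,0,-0.15],"turn":0},{"jaw":0,"translation":[0,0,-0.15],"turn":0},{"jaw":0,"translation":[0,0,0],"turn":0}]'
python3 -c "
from h import *
go(548,124,150)"
```

```text
clock: 6.7
eef_pos: [612.3, 300.0, 37.1]
eef_rot: [-179.9, -0.1, -8.4]
force: [0.4, -0.3, 0.0]
gripper_width: 67.4
grasp_force: 0.0
clock: 7.12
eef_pos: [610.2, 298.7, 64.7]
eef_rot: [179.8, 0.2, -8.4]
force: [0.2, 0.3, -0.3]
gripper_width: 85.3
grasp_force: 0.0
clock: 7.45
eef_pos: [615.4, 302.0, 164.7]
eef_rot: [-179.5, -0.6, -8.4]
force: [-0.0, 1.0, 1.5]
gripper_width: 85.0
grasp_force: 0.0
tool shift units [-0.204  0.93   0.064] yaw now -8.42
```

```bash
python3 -m crank '[{"jaw":0,"translation":[-0.03,0.15,0],"turn":0},{"jaw":0,"translation":[-0.03,0.15,0],"turn":0},{"jaw":0,"translation":[-0.03,0.15,0],"turn":0},{"jaw":0,"translation":[-0.04,0.15,0],"turn":0},{"jaw":0,"translation":[-0.04,0.15,0],"turn":0}]' >/dev/null
python3 -m crank '[{"jaw":0,"translation":[-0.03,0.15,0],"turn":0},{"jaw":0,"translation":[0,0.03,0],"turn":-0.11},{"jaw":0,"translation":[0,0,0],"turn":-0.11},{"jaw":0,"translation":[0,0,0],"turn":-0.11},{"jaw":0,"translation":[0,0,0],"turn":-0.11}]' >/dev/null
python3 -m crank '[{"jaw":0,"translation":[0,0,0],"turn":-0.11},{"jaw":0,"translation":[0,0,0],"turn":-0.11},{"jaw":0,"translation":[0,0,0],"turn":0},{"jaw":0,"translation":[0,0,0],"turn":0}]'
python3 - <<'E'
from h import *
s=ctrl.observe(); im=ctrl.snapshot("wrist")
for u in [(237.8,188.8),(259.8,175),(273.2,197),(251.2,210.5)]:
    q=proj("wrist",[back("top",u,70)],s)[0]; print(q.round(0))
    cv2.drawMarker(im,tuple(int(round(v)) for v in q),(255,0,255),0,14)
cv2.imwrite("pics/w3.png",im[:,:,::-1]); go(548,124,30)
E
```

```text
clock: 8.62
eef_pos: [545.2, 121.4, 156.8]
eef_rot: [180.0, -0.0, 31.0]
force: [-0.1, -0.6, 0.5]
gripper_width: 85.2
grasp_force: 0.0
[285. 211.]
[351. 211.]
[349. 272.]
[287. 272.]
tool shift units [ 0.018 -0.004  0.634] yaw now 31.02
```

View pics/w3.png

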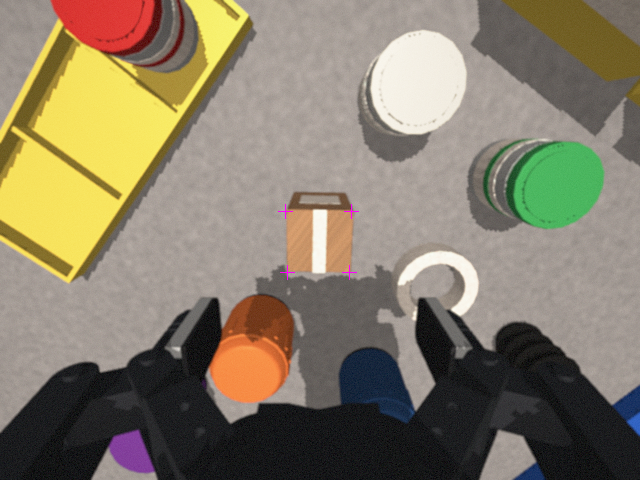

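The carton's top face (287–352, 209–272) matches the prediction and sits square to the jaws, and the red tin stands in the yellow tray. I'll descend and grip.

```bash
python3 -m crank '[{"jaw":0,"translation":[0.02,0,0.1],"turn":0},{"jaw":0,"translation":[0,0,0.15],"turn":0},{"jaw":0,"translation":[0,0,0.15],"turn":0},{"jaw":0,"translation":[0,0,0.15],"turn":0},{"jaw":0,"translation":[0,0,0.07],"turn":0}]' >/dev/null
python3 -m crank '[{"jaw":0,"translation":[0,0,0],"turn":0},{"jaw":0,"translation":[0,0,0],"turn":0},{"jaw":0.5,"translation":[0,0,0],"turn":0},{"jaw":1,"translation":[0,0,0],"turn":0},{"jaw":1,"translation":[0,0,0],"turn":0}]' 30
python3 -m crank '[{"jaw":1,"translation":[0,0,0],"turn":0},{"jaw":1,"translation":[0,0,0],"turn":0},{"jaw":1,"translation":[0,0,0],"turn":0},{"jaw":1,"translation":[0,0,0],"turn":0},{"jaw":1,"translation":[0,0,0],"turn":0}]'
```

```text
clock: 9.5
eef_pos: [549.5, 123.8, 33.8]
eef_rot: [179.9, -0.2, 31.2]
force: [0.6, 0.0, 0.5]
gripper_width: 51.7
grasp_force: 0.0
clock: 9.92
eef_pos: [549.5, 123.8, 33.8]
eef_rot: [179.9, -0.1, 31.2]
force: [-1.0, 0.3, 7.2]
gripper_width: 45.4
grasp_force: 31.5
```

```bash
python3 -m crank '[{"jaw":1,"translation":[0,0,-0.15],"turn":0},{"jaw":1,"translation":[0,0,-0.15],"turn":0},{"jaw":1,"translation":[0,0,-0.15],"turn":0},{"jaw":1,"translation":[0,0,-0.15],"turn":0.11},{"jaw":1,"translation":[0,0,0],"turn":0.11}]' >/dev/null
python3 -m crank '[{"jaw":1,"translation":[0,0,0],"turn":0.11},{"jaw":1,"translation":[0,0,0],"turn":0.11},{"jaw":1,"translation":[0,0,0],"turn":0.11},{"jaw":1,"translation":[0,0,0],"turn":0.11},{"jaw":1,"translation":[-0.04,-0.13,0],"turn":0}]' 
python3 -m crank '[{"jaw":1,"translation":[-0.04,-0.15,0],"turn":0},{"jaw":1,"translation":[-0.04,-0.15,0],"turn":0},{"jaw":1,"translation":[-0.04,-0.15,0],"turn":0},{"jaw":1,"translation":[-0.04,-0.15,0],"turn":0},{"jaw":1,"translation":[-0.04,-0.15,0],"turn":0}]' >/dev/null
python3 -m crank '[{"jaw":1,"translation":[0,0,0],"turn":0},{"jaw":1,"translation":[0,0,0],"turn":0},{"jaw":1,"translation":[0,0,0],"turn":0}]' 
python3 -c "
from h import *
go(526.3,312.5,38.5)"
```

```text
clock: 10.75
eef_pos: [545.4, 144.1, 152.2]
eef_rot: [179.7, -0.1, -9.2]
force: [0.4, -0.0, -1.1]
gripper_width: 45.7
grasp_force: 31.1
clock: 11.42
eef_pos: [526.6, 303.8, 152.0]
eef_rot: [179.9, 0.0, -8.4]
force: [-0.4, -0.2, -1.2]
gripper_width: 45.4
grasp_force: 31.2
tool shift units [-0.008 -0.044  0.568] yaw now -8.43
```

```bash
python3 -m crank '[{"jaw":1,"translation":[-0.01,-0.045,0.05],"turn":0},{"jaw":1,"translation":[0,0,0.15],"turn":0},{"jaw":1,"translation":[0,0,0.15],"turn":0},{"jaw":1,"translation":[0,0,0.12],"turn":0},{"jaw":1,"translation":[0,0,0.06],"turn":0}]' >/dev/null
python3 -m crank '[{"jaw":1,"translation":[0,0,0.03],"turn":0},{"jaw":1,"translation":[0,0,0],"turn":0},{"jaw":1,"translation":[0,0,0],"turn":0}]'
```

```text
clock: 12.08
eef_pos: [526.9, 314.0, 41.0]
eef_rot: [-179.9, -0.1, -8.5]
force: [0.5, -0.1, 0.1]
gripper_width: 46.0
grasp_force: 30.9
```

```bash
python3 -m crank '[{"jaw":1,"translation":[0,0,0.01],"turn":0},{"jaw":1,"translation":[0,0,0],"turn":0},{"jaw":0.5,"translation":[0,0,0],"turn":0},{"jaw":0,"translation":[0,0,0],"turn":0},{"jaw":0,"translation":[0,0,0],"turn":0}]'
python3 -m crank '[{"jaw":0,"translation":[0,0,0],"turn":0},{"jaw":0,"translation":[0,0,0],"turn":0},{"jaw":0,"translation":[0,0,-0.05],"turn":0},{"jaw":0,"translation":[0,0,-0.1],"turn":0},{"jaw":0,"translation":[0,0,-0.15],"turn":0}]'
python3 -m crank '[{"jaw":0,"translation":[0,0,-0.15],"turn":0},{"jaw":0,"translation":[0,0,-0.12],"turn":0},{"jaw":0,"translation":[0,0,0],"turn":0}]'
python3 -c "
from h import *
go(542,-111,150)"
```

```text
clock: 12.5
eef_pos: [526.3, 314.1, 38.8]
eef_rot: [-180.0, -0.0, -8.4]
force: [0.2, -0.1, -0.0]
gripper_width: 68.6
grasp_force: 0.0
clock: 12.92
eef_pos: [524.5, 312.8, 97.2]
eef_rot: [179.8, 0.2, -8.4]
force: [0.9, -0.0, -0.1]
gripper_width: 85.3
grasp_force: 0.0
clock: 13.17
eef_pos: [528.9, 316.1, 158.9]
eef_rot: [-179.6, -0.5, -8.4]
force: [-0.0, 0.8, -0.4]
gripper_width: 84.9
grasp_force: 0.0
tool shift units [0.377 2.103 0.032] yaw now -8.42
```

```bash
python3 -m crank '[{"jaw":0,"translation":[0.03,0.1,0],"turn":0},{"jaw":0,"translation":[0.03,0.15,0],"turn":0},{"jaw":0,"translation":[0.03,0.15,0],"turn":0},{"jaw":0,"translation":[0.03,0.15,0],"turn":0},{"jaw":0,"translation":[0.03,0.15,0],"turn":0}]' >/dev/null
python3 -m crank '[{"jaw":0,"translation":[0.03,0.15,0],"turn":0},{"jaw":0,"translation":[0.03,0.15,0],"turn":0},{"jaw":0,"translation":[0.03,0.15,0],"turn":0},{"jaw":0,"translation":[0.03,0.15,0],"turn":0},{"jaw":0,"translation":[0.03,0.15,0],"turn":0}]' >/dev/null
python3 -m crank '[{"jaw":0,"translation":[0.03,0.15,0],"turn":0},{"jaw":0,"translation":[0.03,0.15,0],"turn":0},{"jaw":0,"translation":[0.02,0.15,0],"turn":0},{"jaw":0,"translation":[0,0.15,0],"turn":0},{"jaw":0,"translation":[0,0.05,0],"turn":0}]' >/dev/null
python3 -m crank '[{"jaw":0,"translation":[0,0,0],"turn":0},{"jaw":0,"translation":[0,0,0],"turn":0},{"jaw":0,"translation":[0,0,0],"turn":0}]' 
python3 -c "
from h import *
go(542,-111,29)"
```

```text
clock: 14.67
eef_pos: [540.0, -110.5, 152.4]
eef_rot: [-179.9, -0.0, -8.3]
force: [0.7, -0.2, -1.0]
gripper_width: 85.5
grasp_force: 0.0
tool shift units [0.01  0.002 0.617] yaw now -8.26
```

```bash
python3 -m crank '[{"jaw":0,"translation":[0.01,0,0.1],"turn":0},{"jaw":0,"translation":[0,0,0.15],"turn":0},{"jaw":0,"translation":[0,0,0.15],"turn":0},{"jaw":0,"translation":[0,0,0.15],"turn":0},{"jaw":0,"translation":[0,0,0.06],"turn":0}]' >/dev/null
python3 -m crank '[{"jaw":0,"translation":[0,0,0],"turn":0},{"jaw":0,"translation":[0,0,0],"turn":0},{"jaw":0.5,"translation":[0,0,0],"turn":0},{"jaw":1,"translation":[0,0,0],"turn":0},{"jaw":1,"translation":[0,0,0],"turn":0}]' 40
python3 -m crank '[{"jaw":1,"translation":[0,0,0],"turn":0},{"jaw":1,"translation":[0,0,0],"turn":0},{"jaw":1,"translation":[0,0,0],"turn":0},{"jaw":1,"translation":[0,0,0],"turn":0},{"jaw":1,"translation":[0,0,0],"turn":0}]'
python3 -m crank '[{"jaw":1,"translation":[0,0,-0.1],"turn":0},{"jaw":1,"translation":[0,0,-0.15],"turn":0},{"jaw":1,"translation":[0,0,-0.15],"turn":0},{"jaw":1,"translation":[0,0,-0.15],"turn":0},{"jaw":1,"translation":[0,0,-0.05],"turn":0}]'
python3 -c "
from h import *
go(439.4,326.3,150)"
```

```text
clock: 15.5
eef_pos: [542.9, -113.1, 31.9]
eef_rot: [180.0, -0.2, -8.4]
force: [-0.4, -0.3, -0.6]
gripper_width: 51.3
grasp_force: 0.0
clock: 15.92
eef_pos: [542.9, -113.1, 32.0]
eef_rot: [-180.0, -0.2, -8.4]
force: [0.3, 0.8, 6.4]
gripper_width: 45.2
grasp_force: 40.8
clock: 16.33
eef_pos: [544.1, -113.4, 155.1]
eef_rot: [180.0, -0.5, -8.4]
force: [0.3, -0.7, -0.5]
gripper_width: 45.2
grasp_force: 41.2
tool shift units [-0.84  -2.098  0.018] yaw now -8.43
```

```bash
python3 -m crank '[{"jaw":1,"translation":[-0.06,-0.1,0],"turn":0},{"jaw":1,"translation":[-0.06,-0.15,0],"turn":0},{"jaw":1,"translation":[-0.06,-0.15,0],"turn":0},{"jaw":1,"translation":[-0.06,-0.15,0],"turn":0},{"jaw":1,"translation":[-0.06,-0.15,0],"turn":0}]' >/dev/null
python3 -m crank '[{"jaw":1,"translation":[-0.06,-0.15,0],"turn":0},{"jaw":1,"translation":[-0.06,-0.15,0],"turn":0},{"jaw":1,"translation":[-0.06,-0.15,0],"turn":0},{"jaw":1,"translation":[-0.06,-0.15,0],"turn":0},{"jaw":1,"translation":[-0.06,-0.15,0],"turn":0}]' >/dev/null
python3 -m crank '[{"jaw":1,"translation":[-0.06,-0.15,0],"turn":0},{"jaw":1,"translation":[-0.06,-0.15,0],"turn":0},{"jaw":1,"translation":[-0.06,-0.15,0],"turn":0},{"jaw":1,"translation":[-0.06,-0.15,0],"turn":0},{"jaw":1,"translation":[0,-0.05,0],"turn":0}]' >/dev/null
python3 -m crank '[{"jaw":1,"translation":[0,0,0],"turn":0},{"jaw":1,"translation":[0,0,0],"turn":0},{"jaw":1,"translation":[0,0,0],"turn":0}]' 
python3 -c "
from h import *
go(439.4,326.3,36.5)"
```

```text
clock: 17.83
eef_pos: [437.3, 325.2, 149.8]
eef_rot: [179.9, 0.0, -8.5]
force: [-0.5, -0.7, -1.1]
gripper_width: 45.5
grasp_force: 41.2
tool shift units [ 0.01  -0.008  0.567] yaw now -8.52
```

```bash
python3 -m crank '[{"jaw":1,"translation":[0.01,-0.01,0.08],"turn":0},{"jaw":1,"translation":[0,0,0.15],"turn":0},{"jaw":1,"translation":[0,0,0.15],"turn":0},{"jaw":1,"translation":[0,0,0.1],"turn":0},{"jaw":1,"translation":[0,0,0.06],"turn":0}]' >/dev/null
python3 -m crank '[{"jaw":1,"translation":[0,0,0.02],"turn":0},{"jaw":1,"translation":[0,0,0],"turn":0},{"jaw":1,"translation":[0,0,0],"turn":0},{"jaw":1,"translation":[0,0,0],"turn":0}]'
```

```text
clock: 18.58
eef_pos: [440.3, 329.2, 39.7]
eef_rot: [-179.9, -0.1, -8.4]
force: [0.1, 0.2, -0.3]
gripper_width: 45.0
grasp_force: 41.2
```

```bash
python3 -m crank '[{"jaw":1,"translation":[0,0.01,0.015],"turn":0},{"jaw":1,"translation":[0,0,0],"turn":0},{"jaw":0.5,"translation":[0,0,0],"turn":0},{"jaw":0,"translation":[0,0,0],"turn":0},{"jaw":0,"translation":[0,0,0],"turn":0}]'
python3 -m crank '[{"jaw":0,"translation":[0,0,0],"turn":0},{"jaw":0,"translation":[0,0,0],"turn":0},{"jaw":0,"translation":[0,0,-0.05],"turn":0},{"jaw":0,"translation":[0,0,-0.1],"turn":0},{"jaw":0,"translation":[0,0,-0.15],"turn":0}]' >/dev/null
python3 -m crank '[{"jaw":0,"translation":[0,0,-0.15],"turn":0},{"jaw":0,"translation":[0,0,-0.12],"turn":0},{"jaw":0,"translation":[0,0,0],"turn":0}]'
python3 -c "
from h import *
go(664,121,155)"
```

```text
clock: 19.0
eef_pos: [439.0, 326.8, 35.5]
eef_rot: [-180.0, -0.0, -8.4]
force: [0.8, 0.7, -1.0]
gripper_width: 68.1
grasp_force: 0.0
clock: 19.67
eef_pos: [441.5, 329.1, 155.2]
eef_rot: [-179.6, -0.4, -8.4]
force: [0.1, -0.0, 0.1]
gripper_width: 85.4
grasp_force: 0.0
tool shift units [1.253 0.867 0.003] yaw now -8.42
```

```bash
python3 -m crank '[{"jaw":0,"translation":[0.12,0.08,0],"turn":0},{"jaw":0,"translation":[0.12,0.08,0],"turn":0},{"jaw":0,"translation":[0.12,0.08,0],"turn":0},{"jaw":0,"translation":[0.12,0.08,0],"turn":0},{"jaw":0,"translation":[0.12,0.08,0],"turn":0}]' >/dev/null
python3 -m crank '[{"jaw":0,"translation":[0.12,0.08,0],"turn":0},{"jaw":0,"translation":[0.12,0.08,0],"turn":0},{"jaw":0,"translation":[0.12,0.08,0],"turn":0},{"jaw":0,"translation":[0.12,0.08,0],"turn":0},{"jaw":0,"translation":[0.12,0.08,0],"turn":0}]' >/dev/null
python3 -m crank '[{"jaw":0,"translation":[0.05,0.07,0],"turn":0},{"jaw":0,"translation":[0,0,0],"turn":0},{"jaw":0,"translation":[0,0,0],"turn":0},{"jaw":0,"translation":[0,0,0],"turn":0}]' 
python3 -c "
from h import *
s=ctrl.observe(); im=ctrl.snapshot('wrist')
q=proj('wrist',[[664,121,72],[661.5,8.5,72]],s); print(q)
for p in q: cv2.drawMarker(im,tuple(int(round(v)) for v in p),(255,0,255),0,14)
cv2.imwrite('pics/w4.png',im[:,:,::-1])
go(664,121,31)"
```

```text
clock: 20.83
eef_pos: [659.8, 119.5, 149.2]
eef_rot: [-180.0, 0.1, -8.3]
force: [-0.4, 0.8, -1.3]
gripper_width: 85.7
grasp_force: 0.0
[[315.86688681 245.6647187 ]
 [487.07126    225.73965408]]
tool shift units [ 0.021 -0.007  0.592] yaw now -8.27
```

View pics/w4.png

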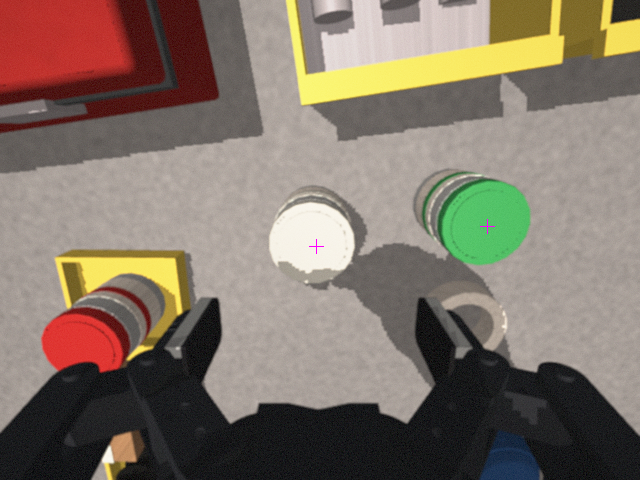

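The white lid is centred at (312,243), within 2–3 mm of the prediction. Picking it.

```bash
python3 -m crank '[{"jaw":0,"translation":[0.03,-0.015,0.08],"turn":0},{"jaw":0,"translation":[0,0,0.15],"turn":0},{"jaw":0,"translation":[0,0,0.15],"turn":0},{"jaw":0,"translation":[0,0,0.15],"turn":0},{"jaw":0,"translation":[0,0,0.06],"turn":0}]' >/dev/null
python3 -m crank '[{"jaw":0,"translation":[0,0,0],"turn":0},{"jaw":0,"translation":[0,0,0],"turn":0},{"jaw":0.5,"translation":[0,0,0],"turn":0},{"jaw":1,"translation":[0,0,0],"turn":0},{"jaw":1,"translation":[0,0,0],"turn":0}]' 40
python3 -m crank '[{"jaw":1,"translation":[0,0,0],"turn":0},{"jaw":1,"translation":[0,0,0],"turn":0},{"jaw":1,"translation":[0,0,0],"turn":0},{"jaw":1,"translation":[0,0,0],"turn":0}]'
python3 -m crank '[{"jaw":1,"translation":[0,0,-0.1],"turn":0},{"jaw":1,"translation":[0,0,-0.15],"turn":0},{"jaw":1,"translation":[0,0,-0.15],"turn":0},{"jaw":1,"translation":[0,0,-0.15],"turn":0},{"jaw":1,"translation":[0,0,-0.05],"turn":0}]'
python3 -c "
from h import *
go(591.2,-308.3,155)"
```

```text
clock: 21.72
eef_pos: [668.9, 121.1, 34.0]
eef_rot: [-179.9, -0.2, -8.4]
force: [0.3, 1.2, 2.6]
gripper_width: 57.2
grasp_force: 43.4
clock: 22.05
eef_pos: [668.9, 121.1, 34.0]
eef_rot: [-179.9, -0.2, -8.4]
force: [-0.7, 1.4, 7.8]
gripper_width: 57.1
grasp_force: 43.5
clock: 22.47
eef_pos: [669.5, 120.5, 156.5]
eef_rot: [-179.9, -0.4, -8.4]
force: [0.0, 0.2, -1.2]
gripper_width: 57.1
grasp_force: 43.7
tool shift units [-7.300e-02  2.178e+00  1.000e-03] yaw now -8.43
```

```bash
python3 -m crank '[{"jaw":1,"translation":[0,0.1,0],"turn":0},{"jaw":1,"translation":[0,0.15,0],"turn":0},{"jaw":1,"translation":[0,0.15,0],"turn":0},{"jaw":1,"translation":[0,0.15,0],"turn":0},{"jaw":1,"translation":[0,0.15,0],"turn":0}]' >/dev/null
python3 -m crank '[{"jaw":1,"translation":[-0.01,0.15,0],"turn":0},{"jaw":1,"translation":[-0.01,0.15,0],"turn":0},{"jaw":1,"translation":[-0.01,0.15,0],"turn":0},{"jaw":1,"translation":[-0.01,0.15,0],"turn":0},{"jaw":1,"translation":[-0.01,0.15,0],"turn":0}]' >/dev/null
python3 -m crank '[{"jaw":1,"translation":[-0.01,0.15,0],"turn":0},{"jaw":1,"translation":[-0.01,0.15,0],"turn":0},{"jaw":1,"translation":[0,0.15,0],"turn":0},{"jaw":1,"translation":[0,0.15,0],"turn":0},{"jaw":1,"translation":[0,0.1,0],"turn":0}]' >/dev/null
python3 -m crank '[{"jaw":1,"translation":[0,0,0],"turn":0},{"jaw":1,"translation":[0,0,0],"turn":0},{"jaw":1,"translation":[0,0,0],"turn":0}]' 
python3 -c "
from h import *
go(591.2,-308.3,38.5)
s=ctrl.observe(); im=ctrl.snapshot('wrist')
for k in (-132,-44,44,132):
  for j in (-48,48):
    a=np.radians(-7.8); p=np.array([504,-296.4])+k*np.array([np.cos(a),np.sin(a)])+j*np.array([-np.sin(a),np.cos(a)])
    q=proj('wrist',[[*p,20]],s)[0]
    cv2.drawMarker(im,tuple(int(round(v)) for v in q),(255,0,255),0,14)
cv2.imwrite('pics/w5.png',im[:,:,::-1])
"
```

```text
clock: 23.97
eef_pos: [590.1, -302.0, 150.3]
eef_rot: [-179.9, 0.1, -8.4]
force: [-0.4, 1.1, -3.1]
gripper_width: 57.6
grasp_force: 43.8
tool shift units [0.011 0.031 0.559] yaw now -8.38
```

View pics/w5.png

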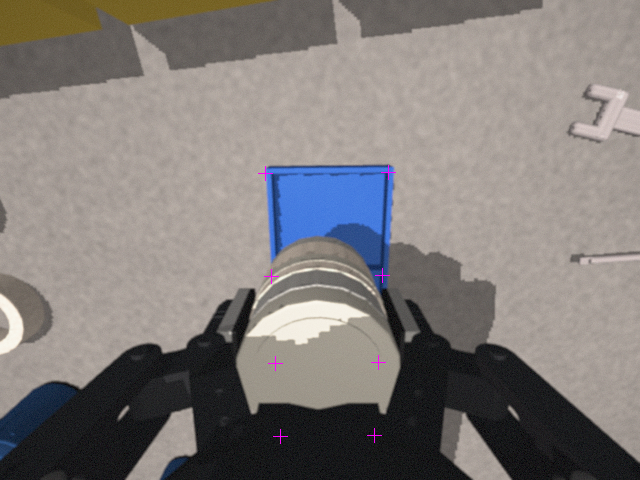

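The blue tray's far corners (267,170) and (393,168) match to about 3 px. Placing the white tin.

```bash
python3 -m crank '[{"jaw":1,"translation":[0.02,0.04,0.08],"turn":0},{"jaw":1,"translation":[0,0,0.15],"turn":0},{"jaw":1,"translation":[0,0,0.15],"turn":0},{"jaw":1,"translation":[0,0,0.1],"turn":0},{"jaw":1,"translation":[0,0,0.06],"turn":0}]' >/dev/null
python3 -m crank '[{"jaw":1,"translation":[0,0,0.01],"turn":0},{"jaw":1,"translation":[0,0,0],"turn":0},{"jaw":1,"translation":[0,0,0],"turn":0},{"jaw":1,"translation":[0,0,0],"turn":0}]'
```

```text
clock: 24.77
eef_pos: [594.6, -312.0, 43.2]
eef_rot: [179.9, -0.2, -8.4]
force: [0.5, 0.6, -1.8]
gripper_width: 57.4
grasp_force: 44.0
```

```bash
python3 -m crank '[{"jaw":1,"translation":[0,-0.01,0.02],"turn":0},{"jaw":1,"translation":[0,0,0],"turn":0},{"jaw":0.5,"translation":[0,0,0],"turn":0},{"jaw":0,"translation":[0,0,0],"turn":0},{"jaw":0,"translation":[0,0,0],"turn":0}]'
python3 -m crank '[{"jaw":0,"translation":[0,0,0],"turn":0},{"jaw":0,"translation":[0,0,0],"turn":0},{"jaw":0,"translation":[0,0,-0.05],"turn":0},{"jaw":0,"translation":[0,0,-0.1],"turn":0},{"jaw":0,"translation":[0,0,-0.15],"turn":0}]' >/dev/null
python3 -m crank '[{"jaw":0,"translation":[0,0,-0.15],"turn":0},{"jaw":0,"translation":[0,0,-0.14],"turn":0},{"jaw":0,"translation":[0,0,0],"turn":0},{"jaw":0,"translation":[0,0,0],"turn":0}]'
python3 -c "
from h import *
go(429,113.5,155)"
```

```text
clock: 25.18
eef_pos: [593.9, -310.0, 37.9]
eef_rot: [180.0, -0.1, -8.4]
force: [-0.2, 0.3, 0.2]
gripper_width: 79.0
grasp_force: 0.0
clock: 25.93
eef_pos: [594.8, -310.3, 158.5]
eef_rot: [179.9, -0.3, -8.4]
force: [-0.2, -0.2, -0.4]
gripper_width: 85.2
grasp_force: 0.0
tool shift units [-1.13  -1.975  0.008] yaw now -8.42
```

```bash
python3 -m crank '[{"jaw":0,"translation":[-0.07,-0.13,0],"turn":0},{"jaw":0,"translation":[-0.07,-0.13,0],"turn":0},{"jaw":0,"translation":[-0.07,-0.13,0],"turn":0},{"jaw":0,"translation":[-0.07,-0.13,0],"turn":0},{"jaw":0,"translation":[-0.07,-0.13,0],"turn":0}]' >/dev/null
python3 -m crank '[{"jaw":0,"translation":[-0.07,-0.13,0],"turn":0},{"jaw":0,"translation":[-0.07,-0.13,0],"turn":0},{"jaw":0,"translation":[-0.07,-0.13,0],"turn":0},{"jaw":0,"translation":[-0.07,-0.13,0],"turn":0},{"jaw":0,"translation":[-0.07,-0.13,0],"turn":0}]' >/dev/null
python3 -m crank '[{"jaw":0,"translation":[-0.07,-0.13,0],"turn":0},{"jaw":0,"translation":[-0.07,-0.13,0],"turn":0},{"jaw":0,"translation":[-0.07,-0.13,0],"turn":0},{"jaw":0,"translation":[-0.07,-0.13,0],"turn":0},{"jaw":0,"translation":[-0.07,-0.13,0],"turn":0}]' >/dev/null
python3 -m crank '[{"jaw":0,"translation":[-0.05,0,0],"turn":0},{"jaw":0,"translation":[0,0,0],"turn":0},{"jaw":0,"translation":[0,0,0],"turn":0},{"jaw":0,"translation":[0,0,0],"turn":0}]' 
python3 -c "
from h import *
s=ctrl.observe(); im=ctrl.snapshot('wrist')
q=proj('wrist',[[429,113.5,74],[432,-5.5,74]],s); print(q)
for p in q: cv2.drawMarker(im,tuple(int(round(v)) for v in p),(255,0,255),0,14)
cv2.imwrite('pics/w6.png',im[:,:,::-1])
go(429,113.5,33)"
```

```text
clock: 27.52
eef_pos: [433.3, 106.9, 155.0]
eef_rot: [180.0, 0.0, -8.5]
force: [0.2, 0.5, 0.2]
gripper_width: 85.4
grasp_force: 0.0
[[310.12658971 256.52960106]
 [486.02602311 227.56163362]]
tool shift units [-0.027 -0.03   0.61 ] yaw now -8.57
```

View pics/w6.png

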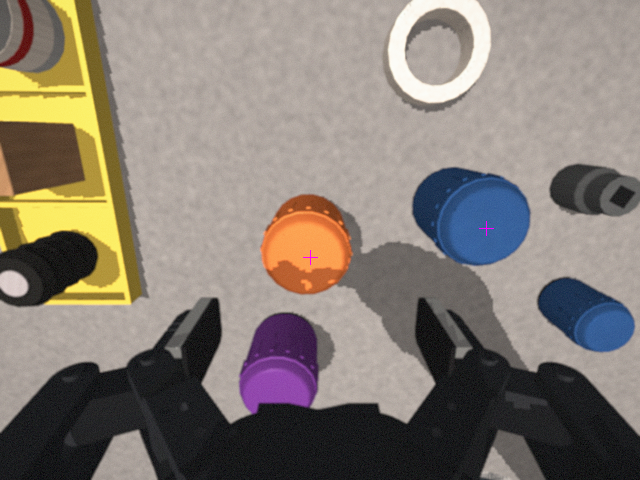

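The orange filter's dome is centred at (306,250), so it is about 3 mm further out than estimated. The carton and bump stop stand in the yellow tray. Picking the orange filter.

```bash
python3 -m crank '[{"jaw":0,"translation":[-0.01,-0.04,0],"turn":0},{"jaw":0,"translation":[0,0,0.1],"turn":0},{"jaw":0,"translation":[0,0,0.1],"turn":0},{"jaw":0,"translation":[0,0,0],"turn":0},{"jaw":0,"translation":[0,0,0],"turn":0}]'
python3 -c "
from h import *
go(432,115.5,33)"
```

```text
clock: 27.98
eef_pos: [431.8, 116.3, 114.8]
eef_rot: [180.0, 0.1, -8.4]
force: [-0.3, -0.1, -0.3]
gripper_width: 85.6
grasp_force: 0.0
tool shift units [0.002 0.003 0.409] yaw now -8.45
```

```bash
python3 -m crank '[{"jaw":0,"translation":[0,0,0.1],"turn":0},{"jaw":0,"translation":[0,0,0.1],"turn":0},{"jaw":0,"translation":[0,0,0.1],"turn":0},{"jaw":0,"translation":[0,0,0.1],"turn":0},{"jaw":0,"translation":[0,0,0],"turn":0}]' 50
python3 -m crank '[{"jaw":0,"translation":[0,0,0],"turn":0},{"jaw":0.5,"translation":[0,0,0],"turn":0},{"jaw":1,"translation":[0,0,0],"turn":0},{"jaw":1,"translation":[0,0,0],"turn":0},{"jaw":1,"translation":[0,0,0],"turn":0}]' >/dev/null
python3 -m crank '[{"jaw":1,"translation":[0,0,0],"turn":0},{"jaw":1,"translation":[0,0,0],"turn":0},{"jaw":1,"translation":[0,0,0],"turn":0}]'
python3 -m crank '[{"jaw":1,"translation":[0,0,-0.1],"turn":0},{"jaw":1,"translation":[0,0,-0.15],"turn":0},{"jaw":1,"translation":[0,0,-0.15],"turn":0},{"jaw":1,"translation":[0,0,-0.15],"turn":0},{"jaw":1,"translation":[0,0,-0.05],"turn":0}]'
python3 -c "
from h import *
go(504,-296.4,155)"
```

```text
clock: 28.4
eef_pos: [431.1, 116.0, 33.7]
eef_rot: [179.9, 0.2, -8.4]
force: [-1.1, -1.0, 0.2]
gripper_width: 85.8
grasp_force: 0.0
clock: 29.07
eef_pos: [433.4, 116.6, 37.1]
eef_rot: [-180.0, -0.2, -8.4]
force: [-1.8, -0.7, 5.3]
gripper_width: 63.0
grasp_force: 54.0
clock: 29.48
eef_pos: [434.3, 117.3, 159.8]
eef_rot: [-179.8, -0.4, -8.4]
force: [0.9, 1.6, -2.7]
gripper_width: 62.7
grasp_force: 57.0
tool shift units [0.648 1.995 0.023] yaw now -8.43
```

```bash
python3 -m crank '[{"jaw":1,"translation":[0.05,0.1,0],"turn":0},{"jaw":1,"translation":[0.05,0.14,0],"turn":0},{"jaw":1,"translation":[0.05,0.14,0],"turn":0},{"jaw":1,"translation":[0.05,0.14,0],"turn":0},{"jaw":1,"translation":[0.05,0.14,0],"turn":0}]' >/dev/null
python3 -m crank '[{"jaw":1,"translation":[0.05,0.14,0],"turn":0},{"jaw":1,"translation":[0.05,0.14,0],"turn":0},{"jaw":1,"translation":[0.05,0.14,0],"turn":0},{"jaw":1,"translation":[0.05,0.14,0],"turn":0},{"jaw":1,"translation":[0.05,0.14,0],"turn":0}]' >/dev/null
python3 -m crank '[{"jaw":1,"translation":[0.05,0.14,0],"turn":0},{"jaw":1,"translation":[0.05,0.14,0],"turn":0},{"jaw":1,"translation":[0.04,0.14,0],"turn":0},{"jaw":1,"translation":[0,0.14,0],"turn":0},{"jaw":1,"translation":[0,0.08,0],"turn":0}]' >/dev/null
python3 -m crank '[{"jaw":1,"translation":[0,0,0],"turn":0},{"jaw":1,"translation":[0,0,0],"turn":0},{"jaw":1,"translation":[0,0,0],"turn":0}]' 
python3 -c "
from h import *
go(505,-297,41.5)"
```

```text
clock: 30.98
eef_pos: [500.0, -296.7, 154.7]
eef_rot: [-179.9, 0.1, -8.4]
force: [-0.3, 0.1, -3.8]
gripper_width: 62.8
grasp_force: 57.0
tool shift units [ 0.026 -0.002  0.566] yaw now -8.37
```

```bash
python3 -m crank '[{"jaw":1,"translation":[0.025,0,0.08],"turn":0},{"jaw":1,"translation":[0,0,0.15],"turn":0},{"jaw":1,"translation":[0,0,0.15],"turn":0},{"jaw":1,"translation":[0,0,0.1],"turn":0},{"jaw":1,"translation":[0,0,0.05],"turn":0}]' >/dev/null
python3 -m crank '[{"jaw":1,"translation":[0,0,0.02],"turn":0},{"jaw":1,"translation":[0,0,0],"turn":0},{"jaw":1,"translation":[0,0,0],"turn":0},{"jaw":1,"translation":[0,0,0],"turn":0}]'
```

```text
clock: 31.73
eef_pos: [506.4, -299.0, 46.9]
eef_rot: [179.9, -0.2, -8.4]
force: [-0.4, 1.1, -4.0]
gripper_width: 63.1
grasp_force: 57.0
```

```bash
python3 -m crank '[{"jaw":1,"translation":[0,0,0.025],"turn":0},{"jaw":1,"translation":[0,0,0],"turn":0},{"jaw":1,"translation":[0,0,0],"turn":0}]'
python3 -m crank '[{"jaw":0.5,"translation":[0,0,0],"turn":0},{"jaw":0,"translation":[0,0,0],"turn":0},{"jaw":0,"translation":[0,0,0],"turn":0},{"jaw":0,"translation":[0,0,0],"turn":0},{"jaw":0,"translation":[0,0,0],"turn":0}]'
python3 -m crank '[{"jaw":0,"translation":[0,0,-0.05],"turn":0},{"jaw":0,"translation":[0,0,-0.1],"turn":0},{"jaw":0,"translation":[0,0,-0.15],"turn":0},{"jaw":0,"translation":[0,0,-0.15],"turn":0},{"jaw":0,"translation":[0,0,-0.15],"turn":0}]' >/dev/null
python3 -m crank '[{"jaw":0,"translation":[0,0.15,-0.1],"turn":0},{"jaw":0,"translation":[0,0.15,0],"turn":0},{"jaw":0,"translation":[0,0.15,0],"turn":0},{"jaw":0,"translation":[0,0.15,0],"turn":0},{"jaw":0,"translation":[0,0.15,0],"turn":0}]' >/dev/null
python3 -m crank '[{"jaw":0,"translation":[0,0.15,0],"turn":0},{"jaw":0,"translation":[0,0.15,0],"turn":0},{"jaw":0,"translation":[0,0,0],"turn":0},{"jaw":0,"translation":[0,0,0],"turn":0},{"jaw":0,"translation":[0,0,0],"turn":0}]'
python3 -c "
from h import *
for n in ('top','scene'): cv2.imwrite(f'pics/{n}9.png',ctrl.snapshot(n)[:,:,::-1])"
```

```text
clock: 31.98
eef_pos: [506.1, -299.2, 41.2]
eef_rot: [180.0, -0.1, -8.4]
force: [1.2, -0.5, -0.7]
gripper_width: 63.4
grasp_force: 57.2
clock: 32.4
eef_pos: [505.1, -298.6, 40.4]
eef_rot: [-180.0, 0.0, -8.4]
force: [0.4, 0.4, -0.3]
gripper_width: 85.3
grasp_force: 0.0
clock: 33.65
eef_pos: [474.7, -505.6, 180.6]
eef_rot: [-179.9, -0.0, -8.4]
force: [0.6, 0.5, -0.6]
gripper_width: 85.1
grasp_force: 0.0
```

View pics/top9.png

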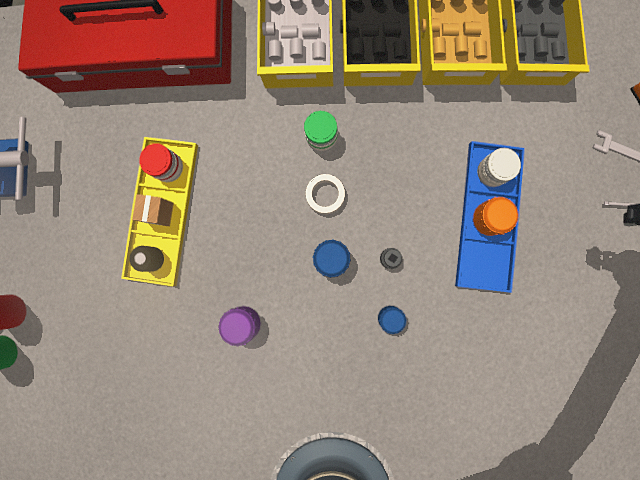

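View pics/scene9.png

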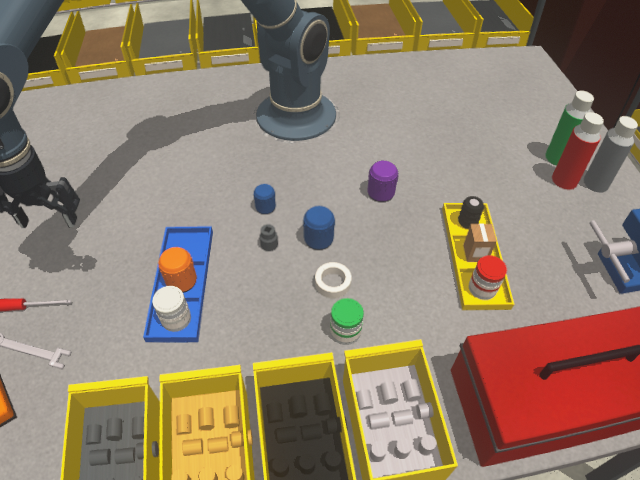

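Every item stands upright in its own compartment: red (158,160), carton (153,209) and bump stop (146,259) in the yellow tray, white (502,165) and orange (497,216) in the blue. The green tin and blue filter haven't moved. I'll check that the lid positions fit items seated on the tray floors, then sign off.

Run:
```python
from h import *
for n,t,s,z in [("red",(157,160),(490,269),76),("white",(502,165),(170,299),76),("bump",(140,259),(473,202),68)]:
    print(n,back("top",t,z).round(0),back("scene",s,z).round(0))
print(ctrl.sign_off())
```

```text
red [609. 297.  76.] [615. 292.  76.]
white [ 588. -303.   76.] [ 592. -306.   76.]
bump [437. 329.  68.] [437. 323.  68.]
the job is handed in; nothing more can be done
None
```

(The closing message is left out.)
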